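# Line up the spice jars, then raise the camera column for the picture

### The arm

A 6-joint arm with a two-finger parallel gripper is mounted at the origin on a cart in front of the work surface, level with it; the furniture and walls round the work are solid. World frame = base frame: x ahead of the robot, y to its left, z up, the work surface at z = 0. Lengths are in m, angles in rad, forces in N, time in s.
With the tool pointing down it reaches from about 0.35 to 0.925 m from the base axis. Payload 6.4 kg.
Tool frame: the origin (TCP) lies at the very end of the fingers, on their centre line; the grasp point (between the pads) lies 19 mm behind it; z points along the fingers, y is the line along which they close (so a half turn about z gives the same grasp; the last joint's range is limited). The gripper opens to 85 mm and grips with 20 to 120 N. Pads are 22 mm wide; open, the fingers measure 114 mm over their backs; the gripper's body (76 mm by 85 mm) begins 54 mm behind the grasp point. The pads swing forward as they close: fully open they stand 13 mm farther back than shut.
Start: joints at [-1.441, 0.245, 1.558, -0, 1.339, -0.174], TCP at [0.194, -0.62, 0.231] pointing down, gripper open.
Joint ranges: [-3.13, 3.13], [-1.02, 2.26], [0.13, 2.54], [-0.95, 4.09], [0.21, 2.88], [-2.74, 2.74]. Speed limits (rad/s): [2.57, 2.57, 3.14, 3.14, 3.14, 3.14].

### API

Orientations are given as a 3x3 rotation matrix whose columns are the frame's x, y, z axes.
In Python, from rig import arm, eyes, spotter gives the robot as it stands.
- The arm moves only by the tool play_rows, never from a script. Its argument "commands" is a list of rows, each an object of numbers: "x", "y", "z": the shift along the tool's x, y, z in cm; "rx", "ry", "rz": the turn, a rotation vector about the tool's x, y, z in rad. A call has 1 to 8 rows; each row shifts and turns the commanded pose from where the row before left it, along the tool's axes as they then stand; what a row does not reach is not made up. A row lasts 1/10 s, in which the tool goes at most 50 mm and 8.59 degrees, less where a joint would pass 70% of its speed; a pose out of reach is approached as far as the arm can. A call is refused whole if a number of a shift passes 5 or a number of a turn 0.15, either way. A call with a gripper value outside its range is refused whole. "fingers" is the closure, from 0 (fully open) to 1 (shut), set as the call begins (left out, the last holds). The fingers move at their own pace and stop on an object; "force" is the grip in N (left out, the last holds). Time passes only in rows, so rows that do not move let the fingers close. It gives the time, the measured TCP pose, the force, the opening and the grip force at its end, in the units of the state.
- arm.get_state(): the state, without advancing time (a new reading comes with each control period).
- eyes.capture(name): name is "scene" or "side" or "wrist"; returns the picture (480x640x3 uint8, red, green, blue); there is no depth.
- eyes.get_calibration(name): a dict with "camera_matrix" (3x3 intrinsics, pixels), "k1" (the pictures are not rectified: a ray, as slopes to the right and down, at radius r is drawn at 1 + k1 r^2 times it, then the intrinsics apply), "eye" and "orientation" of the camera in the world; the wrist camera has in their place "mount" (4x4, takes a point from camera to tool coordinates, whose origin is the TCP and whose axes are the flange's). Camera axes: x right, y up, looking along -z (the intrinsics and any distortion apply to the point x, -y, -z); pixel columns grow to the right and rows downward; lengths in m; the calibration is good to about 2 mm. A picture is of the moment at which its call begins: read the wrist's pose just before it. get_calibration takes no time and is no camera call.
- arm.job_done(): hands the job in; it is judged then, once.
Trained networks look in the newest picture that a camera, given by its name, has taken for a name from the list of things; names that differ only in an ending like _2 or _b are one class to them, and where a whole thing is asked for, a point or a joint stands for the part that bears it (a point fixed in the world has none). Each returns a list of dicts, best first, with "conf" (0 to 1); they miss things now and then, are a little off and sometimes report something else, mostly with a low value. They report only what shows in the picture. A call takes as long as a camera call. They do not tell look-alikes from the thing itself.
- spotter.masks_of(target, camera): "mask" (480x640 bool, what is visible of it) and "box" ([left, top, right, bottom] in pixels, round what is visible of it).
- spotter.pinpoint(target, camera): "location" ([column, row] in pixels: a listed point, or the origin of a listed thing).
The state is a dict: "clock": time; "joints": joint angles; "joint_vel": joint speeds; "joint_torque": joint torques, N m; "ee_pos": TCP position; "tool_rot": TCP orientation; "wrist_force": force on the tool from outside, world axes, zero at the start; "moment": the same for the moment, N m; "grip_width": opening from 0.0 (shut) to 1.0 (fully open); "grasp_force": force on a finger pad.
Only numpy, scipy, OpenCV 4.12 (cv2) and the standard library are available. Lean on these libraries where they do the work, as an engineer would, in place of code of your own. Each camera call takes 0.05 s, during which the arm holds its last target. There are 200 camera calls.

### The job

Ready the spice jars for a photograph: stand the two jars from the cooktop on the low wooden rack beside the one already there, in either order, all three upright in one straight row along the middle of the board, less than a finger's width between neighbours. Then press the camera stand's release button fully down, take the camera and pull it straight up past the telescopic column's first stop to the second, where it goes no further. Finish while still holding the camera up there, and leave the garlic, lemon, onion and pepper mill where they are.

Things in the scene. Friction and masses are not known exactly. Their poses are not given: they have to be found in the camera images.
- rack_top (a point): Low wooden rack, fixed: flat board 75 mm deep (its x) by 290 mm long (its y), on which the jars stand. This point is the centre of the board's upper face, 20 mm above the work surface; z up. A rail along the back (+x) edge and a lip at each end rise 8 mm above the board. Copper pans hang 0.4 m up and more, close behind it: keep the wrist in front.
- jar_a_mid (a point): Spice jar, about 42 mm wide in the body, lid 45 mm across, 106 mm tall, 0.11 kg; it already stands on the rack, on the middle line of its board, somewhere between 70 mm left and 70 mm right of the centre. Point: its centre, 53 mm above its foot. z is its upright axis.
- jar_b_mid (a point): Spice jar of roughly square section, 42 mm wide, 96 mm tall, 0.11 kg, loose on the cooktop in front of the rack. Point: its centre, 48 mm above its foot. x and y run square to its sides, z is its upright axis.
- jar_c_mid (a point): Spice jar, 42 mm wide in the body, lid 44 mm across, 105 mm tall, 0.11 kg, loose on the cooktop in front of the rack. Point: its centre, 52.5 mm above its foot. x and y run square to its sides, z is its upright axis.
- stand: Camera stand, fixed on the right of the cooktop by a suction foot 96 mm across; upright column 31 mm across. Origin: foot's underside, on the column's axis. Lens looks to +x; a housing 26 mm wide, top 122 mm up (132 mm near the column), reaches 93 mm towards -x and carries the button. A microwave shelf juts out on its right, about 0.45 m up (x over 0.48, y under -0.30 m).
- button_top (a point): Centre of the top face of the release button: grey, 21 mm across, 77 mm from the column's axis towards the stand's -x, 132 mm above the cooktop when up. Pressed straight down. z up.
- button (a joint): Release button travel in m: 0 up, 0.008 fully down. It needs about 3 to 5 N and stays where it is pushed to (no spring). Fully down it draws back the steel tongue that locks the column; while it is up the column cannot be pulled out.
- camera: Small black camera on top of the column: body 58 mm long (its x, from 22 mm behind to 36 mm ahead of the origin, then the lens, 12 mm more), 30 mm wide (its y; the flat sides to grip), 42 mm tall. Origin: on the column's axis, half-way up the camera; 169 mm above the cooktop with the column down. Axes as the stand's.
- upper_section (a joint): Extension of the upper section (thin steel tube under the camera) out of the lower one, in m: 0 in, 0.060 fully out, which is the first stop. A spring draws it in with 4 to 5 N.
- lower_section (a joint): Extension of the lower section (wider aluminium tube) out of the stand, in m: 0 in, 0.050 fully out, the second stop. A stronger spring (7 to 8 N) draws it in, so it follows only after the upper section has reached its stop; the camera then stands 110 mm higher than at the start. Let go, both sections slide back in.
- garlic: Bystander: garlic bulb, 56 mm, on the cooktop among the jars; origin at its underside.
- lemon: Bystander: lemon, 78x55x56 mm, on the wooden worktop to the right of the camera stand; origin at its underside.
- onion: Bystander: brown onion, 78 mm wide, 85 mm tall, on the left of the cooktop; origin at its underside.
- wood_mill: Bystander: dark wooden pepper mill, 58 mm wide, 170 mm tall, behind the camera stand; origin at its underside.
Things that resemble listed ones, but are neither listed nor needed, are in the scene too. What is shaped like the part that bears jar_c_mid but purple is not meant.

How it is judged:
By the outcome, as a careful person would: the job done as asked, in the order asked, and still so for the second after the job is handed in, while the arm keeps its last pose, push and grip.
It also fails if it takes over 67 s, if anything falls off the work surface, if the arm or the gripper's body presses on something with over 40 N, if the wrist force passes 120 N, or if a joint passes its speed limit or range.

## Working session

There is one attempt and no reset: what is moved stays moved. The work goes in short steps, Python scripts to look and compute and a tool call to move; the robot and the scene stay as the last step left them, time stands still between calls to the robot, and variables do not carry over. Pictures are saved under pics/ and viewed, at most 10 in all, crops included, and the job is handed in when it is done.

Besides the shell and the picture viewer there is one more tool, called after ">>>" by a JSON object that holds its "name" and its "arguments". play_rows: Moves the arm, as the interface text tells. Its arguments: {"type":"object","properties":{"commands":{"type":"array"},"fingers":{"type":"number"},"force":{"type":"number"}},"required":["commands"]}

```bash
ls; mkdir -p pics; cat > h.py <<'E'
import numpy as np, cv2
from rig import arm, eyes, spotter
def cap(n,f=None):
    im=eyes.capture(n)
    if f: cv2.imwrite('pics/'+f,im[:,:,::-1])
    return im
def cam(n,st=None):
    c=eyes.get_calibration(n); K=np.array(c['camera_matrix'])
    if n=='wrist':
        st=st or arm.get_state(); M=np.array(c['mount']); R=np.array(st['tool_rot'])
        return K,c['k1'],R@M[:3,3]+np.array(st['ee_pos']),R@M[:3,:3]
    return K,c['k1'],np.array(c['eye']),np.array(c['orientation'])
def ray(C,px):
    K,k1,e,R=C
    d=np.array([(px[0]-K[0,2])/K[0,0],(px[1]-K[1,2])/K[1,1]]); u=d.copy()
    for _ in range(20): u=d/(1+k1*(u@u))
    v=R@np.array([u[0],-u[1],-1]); return e,v/np.linalg.norm(v)
def atz(C,px,z):
    e,v=ray(C,px); return e+v*(z-e[2])/v[2]
def proj(C,p):
    K,k1,e,R=C; q=R.T@(np.array(p)-e); u=np.array([q[0],-q[1]])/-q[2]; u=u*(1+k1*(u@u))
    return np.array([K[0,0]*u[0]+K[0,2],K[1,1]*u[1]+K[1,2]])
def tri(rs):
    A=0;b=0
    for e,v in rs:
        P=np.eye(3)-np.outer(v,v);A=A+P;b=b+P@e
    return np.linalg.solve(A,b)
E
python3 - <<'E'
from h import *
np.set_printoptions(precision=3,suppress=True)
for n in ('scene','side'):
    cap(n,n+'0.png'); C=cam(n); print(n,C[2],C[3][:,2])
    for t in ('rack_top','jar_a_mid','jar_b_mid','jar_c_mid','button_top','camera','stand','garlic'):
        print(t,[(round(r['conf'],2),np.round(r['location'])) for r in spotter.pinpoint(t,n)][:5])
E
```

```text
pics
scene [-0.022  0.647  0.817] [-0.492  0.561  0.665]
rack_top [(0.58, array([284., 293.]))]
jar_a_mid [(0.95, array([285., 274.]))]
jar_b_mid [(0.89, array([333., 293.]))]
jar_c_mid [(0.83, array([253., 396.])), (0.57, array([268., 353.]))]
button_top []
camera []
stand [(0.6, array([380., 256.]))]
garlic [(0.9, array([306., 326.]))]
side [-0.421  0.404  1.048] [-0.681  0.264  0.684]
rack_top [(0.59, array([275., 280.]))]
jar_a_mid [(0.58, array([279., 262.]))]
jar_b_mid [(0.85, array([314., 301.]))]
jar_c_mid [(0.93, array([189., 354.])), (0.77, array([222., 324.]))]
button_top []
camera [(0.6, array([165., 335.]))]
stand []
garlic [(0.74, array([276., 316.]))]
```

View pics/scene0.png

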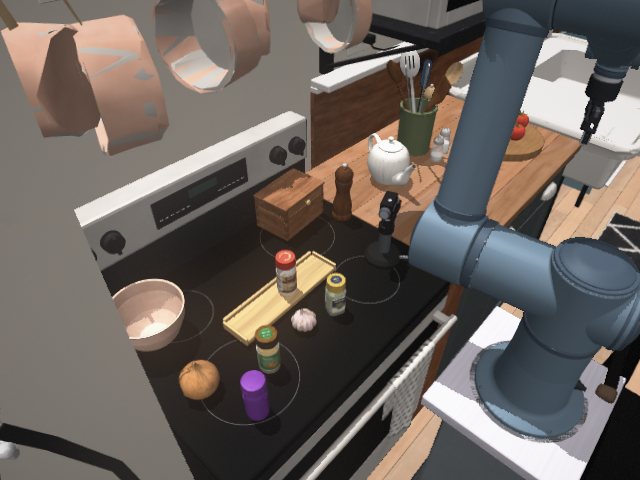

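View pics/side0.png

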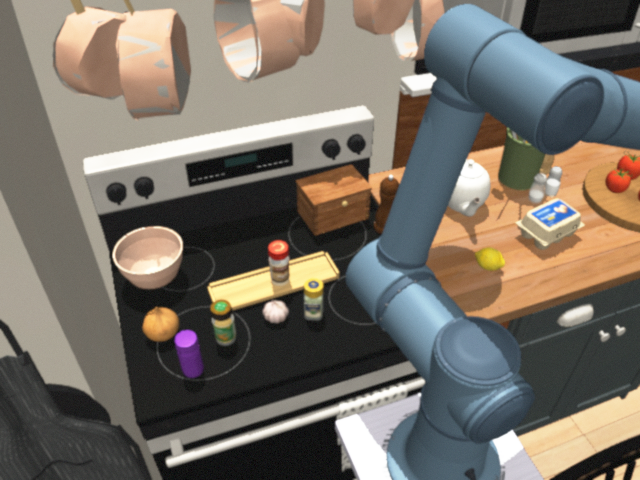

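Scene view: the green-capped jar at (268,353) is jar c and the purple one at (253,396) is the look-alike. Jar b has the yellow lid at (335,293). Jar a has the red lid at (286,273) and stands on the rack. The stand is at (388,220). The side view agrees: c at (222,324), purple at (189,354), b at (314,301).

```bash
python3 - <<'E'
from h import *
np.set_printoptions(precision=3,suppress=True)
S,D=cam('scene'),cam('side')
for n,a,b in (('a',(285,274),(279,262)),('b',(333,293),(314,301)),('c',(268,353),(222,324)),('garlic',(306,326),(276,316)),('rack',(284,293),(275,280)),('purple',(253,396),(189,354))):
    p=tri([ray(S,a),ray(D,b)]); print(n,p,proj(S,p)-a)
for n,C in (('scene',S),('side',D)):
    im=cv2.imread(f'pics/{n}0.png'); h=cv2.cvtColor(im,cv2.COLOR_BGR2HSV)
    m=cv2.inRange(h,(18,60,120),(32,255,255)); m[:230]=0; m[345:]=0; m[:,:205]=0; m[:,345:]=0
    k,l,s,c=cv2.connectedComponentsWithStats(m); i=1+np.argmax(s[1:,4]); ys,xs=np.where(l==i)
    hull=cv2.convexHull(np.c_[xs,ys].astype(np.float32))[:,0]
    P=np.array([atz(C,q,0.024)[:2] for q in hull]).astype(np.float32)
    print(n,s[i],cv2.minAreaRect(P*1000))
im=cv2.imread('pics/scene0.png')
cv2.imwrite('pics/crop1.png',cv2.resize(im[180:430,190:440],(600,600),interpolation=cv2.INTER_CUBIC))
for n in('scene','side'):
    eyes.capture(n)
    for t in('camera','stand','button_top','wood_mill','lemon'): print(n,t,[(round(r['conf'],2),r['box']) for r in spotter.masks_of(t,n)][:2])
E
```

```text
a [0.537 0.151 0.071] [-0.164 -0.779]
b [0.433 0.101 0.036] [0.389 1.842]
c [0.417 0.316 0.054] [-0.054 -0.493]
garlic [0.432 0.193 0.013] [-0.118 -0.801]
rack [0.529 0.165 0.025] [-0.114 -0.603]
purple [0.37  0.397 0.046] [0.019 0.345]
scene [ 223  283   67   57 1550] ((526.9251098632812, 236.56361389160156), (160.54922485351562, 78.06211853027344), 89.79877471923828)
side [ 207  251  132   64 3861] ((511.8590393066406, 169.35006713867188), (142.11538696289062, 316.1367492675781), 2.714611291885376)
scene camera [(0.73, [379.5, 192.7, 396.9, 217.3]), (0.69, [363.6, 191.9, 407.7, 271.7])]
scene stand [(0.77, [363.3, 193.4, 408.6, 271.4])]
scene button_top []
scene wood_mill [(0.64, [330.8, 165.3, 349.6, 222.6])]
scene lemon []
side camera []
side stand []
side button_top []
side wood_mill [(0.88, [374.9, 176.2, 398.9, 231.5])]
side lemon [(0.79, [475.4, 248.2, 509.1, 270.7])]
```

View pics/crop1.png

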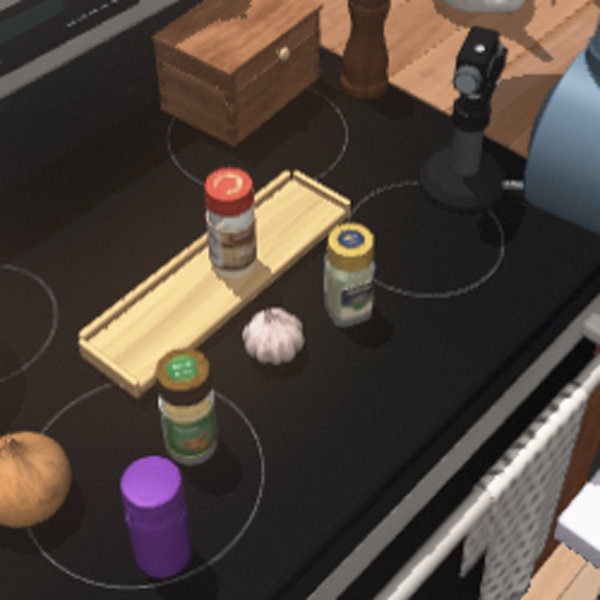

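The close crop confirms the choice: green-lidded jar c at crop (188,405), square yellow-lidded b at (350,275), red-lidded a on the board, purple left out. The board's corners are at crop (82,335), (138,392), (350,207) and (293,173).

```bash
python3 - <<'E'
from h import *
np.set_printoptions(precision=3,suppress=True)
S,D=cam('scene'),cam('side')
for q,z in (((82,335),.028),((138,392),.028),((350,207),.028),((293,173),.028)):
    print(atz(S,np.array(q)/2.4+(190,180),z))
print('stand',atz(S,np.array([466,180])/2.4+(190,180),0.005),atz(S,np.array([480,60])/2.4+(190,180),0.17))
print('pan',tri([ray(S,(130,150)),ray(D,(150,112))]),tri([ray(S,(195,88)),ray(D,(245,78))]))
s=arm.get_state(); print(s['ee_pos'],np.array(s['tool_rot']),s['clock'],s['wrist_force'],eyes.get_calibration('wrist'))
E
```

```text
[0.564 0.311 0.028]
[0.479 0.318 0.028]
[0.496 0.021 0.028]
[0.573 0.023 0.028]
stand [ 0.446 -0.114  0.005] [ 0.444 -0.107  0.17 ]
pan [0.668 0.361 0.432] [0.784 0.14  0.423]
[ 0.194 -0.62   0.231] [[ 0.954  0.299  0.   ]
 [ 0.299 -0.954 -0.   ]
 [ 0.     0.    -1.   ]] 1.5 [-0.748 -0.299 -0.395] {'camera_matrix': array([[383.57 ,   0.   , 319.09 ],
       [  0.   , 383.57 , 244.528],
       [  0.   ,   0.   ,   1.   ]]), 'k1': 0.0020551407019767484, 'mount': array([[-0.001,  0.961,  0.278,  0.07 ],
       [ 1.   ,  0.001,  0.   , -0.   ],
       [ 0.   ,  0.278, -0.961, -0.141],
       [ 0.   ,  0.   ,  0.   ,  1.   ]])}
```

>>> {"name": "play_rows", "arguments": {"commands": [{"x": 2.7, "y": -2.4, "z": -0.9}, {"x": 2.7, "y": -2.4, "z": -0.9}, {"x": 2.7, "y": -2.4, "z": -0.9}, {"x": 2.7, "y": -2.4, "z": -0.9}, {"x": 2.7, "y": -2.4, "z": -0.9}, {"x": 2.7, "y": -2.4, "z": -0.9}, {"x": 2.7, "y": -2.4, "z": -0.9}, {"x": 2.7, "y": -2.4, "z": -0.9}], "fingers": 0}}

```text
schema error: expected keys x, y, z, rx, ry, rz
```

>>> {"name": "play_rows", "arguments": {"commands": [{"x": 1.7, "y": -4, "z": -0.6}, {"x": 1.7, "y": -4, "z": -0.6}, {"x": 1.7, "y": -4, "z": -0.6}, {"x": 1.7, "y": -4, "z": -0.6}, {"x": 1.7, "y": -4, "z": -0.6}, {"x": 1.7, "y": -4, "z": -0.6}, {"x": 0}, {"x": 0}]}}

```text
schema error: expected keys x, y, z, rx, ry, rz
```

```bash
python3 - <<'E'
from h import *
np.set_printoptions(precision=3,suppress=True)
s=arm.get_state(); print(s['clock'],s['ee_pos'],s['joints'])
im=cap('wrist','w1.png'); C=cam('wrist',s)
for t,z in (('camera',.169),('button_top',.132),('stand',0),('jar_b_mid',.048)):
    print(t,[(round(r['conf'],2),np.round(r['location']),atz(C,r['location'],z)) for r in spotter.pinpoint(t,'wrist')][:3])
E
```

```text
1.5 [ 0.194 -0.62   0.231] [-1.441  0.245  1.558  0.     1.339 -0.174]
camera []
button_top []
stand []
jar_b_mid []
```

View pics/w1.png

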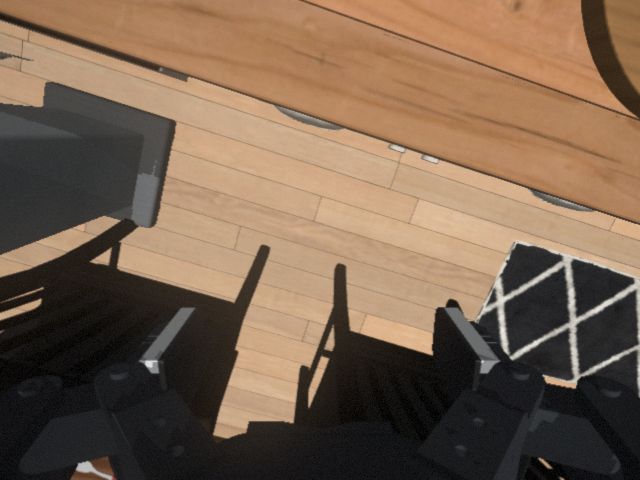

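The moves were refused because each row needs all six keys. This view still shows the floor at the start pose, so I'm sending them again complete.

>>> {"name": "play_rows", "arguments": {"commands": [{"x": 2.7, "y": -2.4, "z": -0.9, "rx": 0, "ry": 0, "rz": 0}, {"x": 2.7, "y": -2.4, "z": -0.9, "rx": 0, "ry": 0, "rz": 0}, {"x": 2.7, "y": -2.4, "z": -0.9, "rx": 0, "ry": 0, "rz": 0}, {"x": 2.7, "y": -2.4, "z": -0.9, "rx": 0, "ry": 0, "rz": 0}, {"x": 2.7, "y": -2.4, "z": -0.9, "rx": 0, "ry": 0, "rz": 0}, {"x": 2.7, "y": -2.4, "z": -0.9, "rx": 0, "ry": 0, "rz": 0}, {"x": 2.7, "y": -2.4, "z": -0.9, "rx": 0, "ry": 0, "rz": 0}, {"x": 2.7, "y": -2.4, "z": -0.9, "rx": 0, "ry": 0, "rz": 0}], "fingers": 0}}

```text
clock: 2.55
ee_pos: [0.3437, -0.3711, 0.3038]
tool_rot: [[0.954, 0.299, 0.0], [0.299, -0.954, -0.0], [0.0, 0.0, -1.0]]
wrist_force: [0.5, -0.1, -0.5]
grip_width: 1.001
grasp_force: 0.0
```

>>> {"name": "play_rows", "arguments": {"commands": [{"x": 1.7, "y": -4, "z": -0.6, "rx": 0, "ry": 0, "rz": 0}, {"x": 1.7, "y": -4, "z": -0.6, "rx": 0, "ry": 0, "rz": 0}, {"x": 1.7, "y": -4, "z": -0.6, "rx": 0, "ry": 0, "rz": 0}, {"x": 1.7, "y": -4, "z": -0.6, "rx": 0, "ry": 0, "rz": 0}, {"x": 1.7, "y": -4, "z": -0.6, "rx": 0, "ry": 0, "rz": 0}, {"x": 1.7, "y": -4, "z": -0.6, "rx": 0, "ry": 0, "rz": 0}, {"x": 0, "y": 0, "z": 0, "rx": 0, "ry": 0, "rz": 0}, {"x": 0, "y": 0, "z": 0, "rx": 0, "ry": 0, "rz": 0}]}}

```text
clock: 3.35
ee_pos: [0.3688, -0.1123, 0.3397]
tool_rot: [[0.954, 0.301, 0.001], [0.301, -0.954, -0.001], [0.001, 0.001, -1.0]]
wrist_force: [-0.7, 0.2, 0.6]
grip_width: 1.002
grasp_force: 0.0
```

```bash
python3 - <<'E'
from h import *
np.set_printoptions(precision=3,suppress=True)
s=arm.get_state(); print(s['clock'],s['ee_pos'],s['joints'])
im=cap('wrist','w2.png'); C=cam('wrist',s)
for t,z in (('camera',.169),('button_top',.132),('stand',0),('jar_b_mid',.048)):
    print(t,[(round(r['conf'],2),np.round(r['location']),atz(C,r['location'],z)) for r in spotter.pinpoint(t,'wrist')][:3])
E
```

```text
3.35 [ 0.369 -0.112  0.34 ] [-0.592 -0.503  2.041 -0.     1.602  0.673]
camera [(0.77, array([352., 125.]), array([ 0.449, -0.113,  0.169])), (0.23, array([133.,  88.]), array([0.425, 0.053, 0.169]))]
button_top [(0.89, array([436., 116.]), array([ 0.479, -0.183,  0.132]))]
stand []
jar_b_mid [(0.86, array([136.,  87.]), array([0.423, 0.106, 0.048]))]
```

View pics/w2.png

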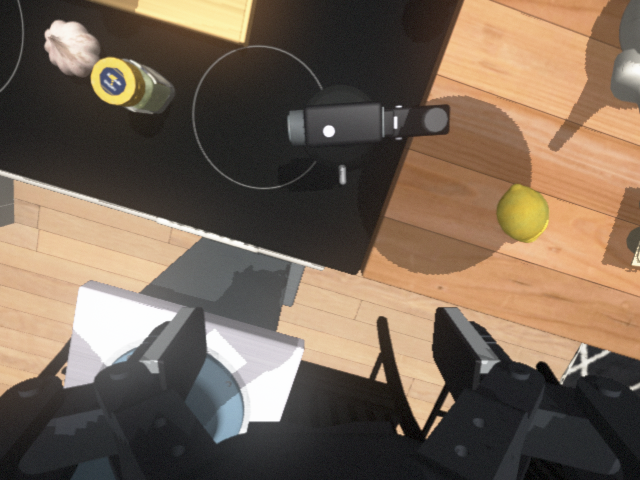

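The wrist view shows the stand's camera at (345,125) with its lens to the left. The button is at (436,118), the lemon at (522,213), jar b's lid at (118,82) and the garlic at (72,48).

>>> {"name": "play_rows", "arguments": {"commands": [{"x": 1.5, "y": -3.5, "z": 0, "rx": 0, "ry": 0, "rz": 0}, {"x": 1.5, "y": -3.5, "z": 0, "rx": 0, "ry": 0, "rz": 0}, {"x": 1.5, "y": -3.5, "z": 0, "rx": 0, "ry": 0, "rz": 0}, {"x": 1.5, "y": -3.5, "z": 0, "rx": 0, "ry": 0, "rz": 0}, {"x": 1.5, "y": -3.5, "z": 0, "rx": 0, "ry": 0, "rz": 0}, {"x": 1.5, "y": -3.5, "z": 0, "rx": 0, "ry": 0, "rz": 0}, {"x": 1.5, "y": -3.5, "z": 0, "rx": 0, "ry": 0, "rz": 0}, {"x": 1.5, "y": -3.5, "z": 0, "rx": 0, "ry": 0, "rz": 0}]}}

```text
clock: 4.4
ee_pos: [0.3998, 0.1911, 0.3391]
tool_rot: [[0.955, 0.298, -0.0], [0.298, -0.955, -0.0], [-0.0, 0.0, -1.0]]
wrist_force: [0.6, -0.7, -0.2]
grip_width: 1.003
grasp_force: 0.0
```

>>> {"name": "play_rows", "arguments": {"commands": [{"x": 0, "y": 0, "z": 0, "rx": 0, "ry": 0, "rz": -0.145}, {"x": 0, "y": 0, "z": 0, "rx": 0, "ry": 0, "rz": -0.145}, {"x": 0, "y": 0, "z": 0, "rx": 0, "ry": 0, "rz": -0.145}, {"x": 0, "y": 0, "z": 0, "rx": 0, "ry": 0, "rz": -0.145}, {"x": 0, "y": 0, "z": 0, "rx": 0, "ry": 0, "rz": -0.145}, {"x": 0, "y": 0, "z": 0, "rx": 0, "ry": 0, "rz": -0.145}, {"x": 0, "y": 0, "z": 0, "rx": 0, "ry": 0, "rz": -0.145}, {"x": 0, "y": 0, "z": 0, "rx": 0, "ry": 0, "rz": -0.145}]}}

```text
clock: 5.2
ee_pos: [0.3999, 0.1894, 0.3389]
tool_rot: [[0.103, 0.995, -0.001], [0.995, -0.103, -0.0], [-0.0, -0.001, -1.0]]
wrist_force: [-0.2, -0.8, 0.4]
grip_width: 0.998
grasp_force: 0.0
```

>>> {"name": "play_rows", "arguments": {"commands": [{"x": 0, "y": 0, "z": 0, "rx": 0, "ry": 0, "rz": -0.13}, {"x": 0, "y": 0, "z": 0, "rx": 0, "ry": 0, "rz": 0}, {"x": 0, "y": 0, "z": 0, "rx": 0, "ry": 0, "rz": 0}]}}

```text
clock: 5.5
ee_pos: [0.3997, 0.1896, 0.339]
tool_rot: [[-0.019, 1.0, -0.001], [1.0, 0.019, -0.0], [-0.0, -0.001, -1.0]]
wrist_force: [-0.6, 0.6, -0.2]
grip_width: 0.997
grasp_force: 0.0
```

```bash
python3 - <<'E'
from h import *
np.set_printoptions(precision=3,suppress=True)
s=arm.get_state(); print(s['clock'],s['ee_pos'],s['joints'],np.array(s['tool_rot'])[:,0])
im=cap('wrist','w3.png'); C=cam('wrist',s)
for t,z in (('rack_top',.02),('jar_a_mid',.073),('jar_b_mid',.048),('jar_c_mid',.0525),('garlic',0),('button_top',.132),('camera',.169)):
    print(t,[(round(r['conf'],2),np.round(r['location']),atz(C,r['location'],z)) for r in spotter.pinpoint(t,'wrist')][:3])
E
```

```text
5.5 [0.4   0.19  0.339] [ 0.186 -0.339  1.927 -0.     1.554  0.167] [-0.019  1.    -0.   ]
rack_top [(0.77, array([430., 214.]), array([0.534, 0.168, 0.02 ]))]
jar_a_mid [(0.65, array([440., 240.]), array([0.533, 0.151, 0.073]))]
jar_b_mid [(0.96, array([335., 266.]), array([0.42 , 0.11 , 0.048]))]
jar_c_mid [(0.66, array([344.,  83.]), array([0.422, 0.311, 0.052]))]
garlic [(0.63, array([351., 191.]), array([0.439, 0.192, 0.   ]))]
button_top []
camera []
```

View pics/w3.png

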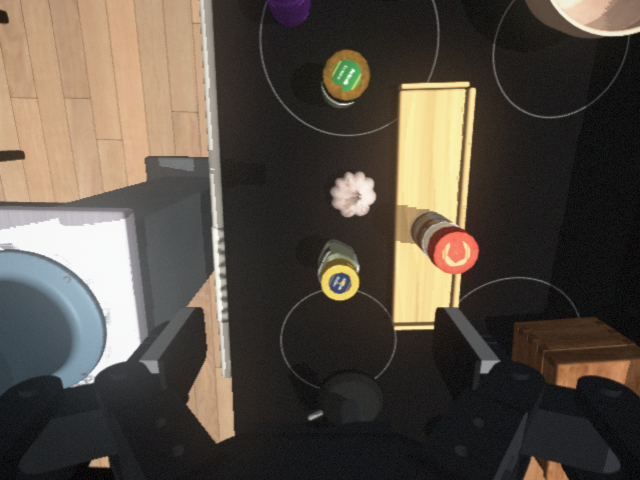

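The view from above shows jar c's lid at (346,75), b's lid at (340,281) and a's lid at (449,250). The garlic is at (354,194), and the board spans columns 394-475 and rows 85-330. I still need the yaw of b and c.

```bash
python3 - <<'E'
from h import *
np.set_printoptions(precision=3,suppress=True)
C=cam('wrist')
for n,q,z in (('c',(346,75),.105),('b',(340,281),.096),('a',(449,250),.126)): print(n,atz(C,q,z))
P=[atz(C,q,z) for q,z in (((400,85),.028),((394,330),.02),((458,330),.028),((475,87),.028))]
print(np.array(P))
im=cv2.imread('pics/w3.png')
r=lambda c:cv2.resize(im[c[1]:c[1]+75,c[0]:c[0]+60],(400,500),interpolation=cv2.INTER_CUBIC)
o=np.hstack([r((310,235)),r((315,40))]); cv2.imwrite('pics/crop2.png',cv2.convertScaleAbs(o,alpha=1.6))
E
```

```text
c [0.42  0.312 0.105]
b [0.423 0.11  0.096]
a [0.525 0.156 0.126]
[[0.485 0.314 0.028]
 [0.503 0.011 0.02 ]
 [0.585 0.018 0.028]
 [0.567 0.314 0.028]]
```

View pics/crop2.png

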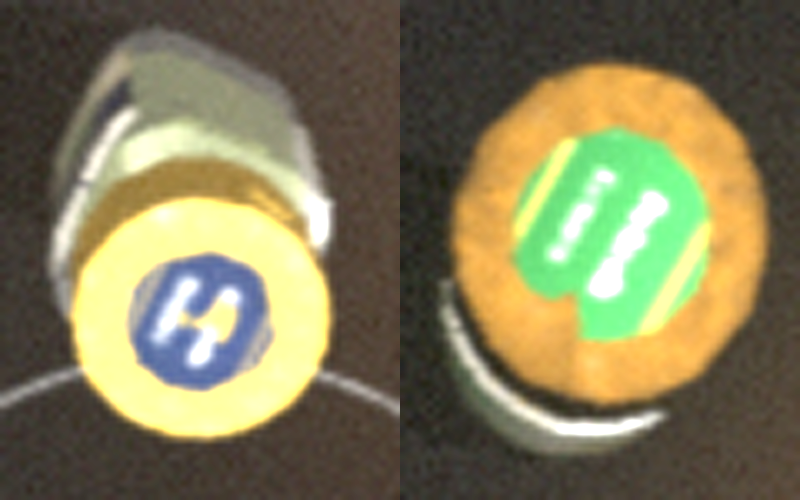

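Jar c looks round. Jar b's top edge runs about 23-25° clockwise in the image. I'll take one closer look over the rack to settle a, b and the board line.

>>> {"name": "play_rows", "arguments": {"commands": [{"x": -1.5, "y": 2.2, "z": 1, "rx": 0, "ry": 0, "rz": 0}, {"x": -1.5, "y": 2.2, "z": 1, "rx": 0, "ry": 0, "rz": 0}, {"x": -1.5, "y": 2.2, "z": 1, "rx": 0, "ry": 0, "rz": 0}, {"x": -1.5, "y": 2.2, "z": 1, "rx": 0, "ry": 0, "rz": 0}, {"x": 0, "y": 0, "z": 0, "rx": 0, "ry": 0, "rz": 0}, {"x": 0, "y": 0, "z": 0, "rx": 0, "ry": 0, "rz": 0}]}}

```text
clock: 6.5
ee_pos: [0.4886, 0.1321, 0.299]
tool_rot: [[-0.022, 1.0, -0.001], [1.0, 0.022, 0.0], [0.0, -0.001, -1.0]]
wrist_force: [0.1, 0.3, -1.1]
grip_width: 0.997
grasp_force: 0.0
```

```bash
cat > fit.py <<'E'
from h import *
from scipy.optimize import minimize
def shape(kind,p,h,z0,w,lid):
    t=np.linspace(0,2*np.pi,40,endpoint=False); R=lambda r,z:np.c_[p[0]+r*np.cos(t),p[1]+r*np.sin(t),0*t+z]
    n=4.5 if kind=='b' else 2
    c,s=np.cos(t),np.sin(t); rr=w/2/(abs(c)**n+abs(s)**n)**(1/n); a=p[2] if kind=='b' else 0
    B=lambda z:np.c_[p[0]+rr*np.cos(t+a),p[1]+rr*np.sin(t+a),0*t+z]
    return [np.r_[B(z0+.002),B(z0+.7*h)],np.r_[R(lid/2,z0+.8*h),R(lid/2,z0+h)],np.r_[B(z0+.7*h),R(lid/2,z0+.8*h)]]
def render(C,P,k=4):
    m=np.zeros((480*k,640*k),np.uint8)
    for S in P:
        q=np.array([proj(C,x) for x in S]); cv2.fillConvexPoly(m,cv2.convexHull((q*k).astype(np.int32)),1)
    return m
def fit(kind,C,mask,p0,h,z0,w,lid):
    k=4; M=cv2.resize(mask.astype(np.uint8),None,fx=k,fy=k,interpolation=cv2.INTER_NEAREST)
    def f(p):
        r=render(C,shape(kind,p,h,z0,w,lid),k); return 1-(r&M).sum()/(r|M).sum()
    best=None
    for a in (np.radians([-60,-25,0,25]) if kind=='b' else [0]):
        x0=np.r_[p0,a]; S=[x0]+[x0+d for d in np.diag([.006,.006,.25])]
        o=minimize(f,x0,method='Nelder-Mead',options=dict(initial_simplex=S,xatol=1e-4,fatol=1e-4,maxfev=120))
        print(kind,np.round(o.x[:2],4),round(np.degrees(o.x[2])%90,1),round(o.fun,3))
E
python3 - <<'E'
from fit import *
s=arm.get_state(); print(s['clock'],np.round(s['ee_pos'],3))
cap('wrist','w4.png'); C=cam('wrist',s)
for kind,p0,h,z0,w,lid in (('a',(.53,.153),.106,.02,.042,.045),('b',(.423,.108),.096,0,.042,.038),('c',(.42,.312),.105,0,.042,.044)):
    m=spotter.masks_of(f'jar_{kind}_mid','wrist')
    for r in m[:2]:
        print(kind,r['conf'],r['box']); fit(kind,C,r['mask'],p0,h,z0,w,lid)
E
```

```text
6.5 [0.489 0.132 0.299]
a 0.95 [343.4, 164.5, 400.0, 225.3]
a [0.5322 0.1527] 0.2 0.032
b 0.88 [226.7, 197.5, 283.4, 255.5]
b [0.4231 0.1054] 67.2 0.053
b [0.4231 0.1054] 68.3 0.053
b [0.4229 0.1054] 64.4 0.052
b [0.423  0.1053] 65.3 0.052
c 0.91 [212.2, 1.6, 280.8, 46.2]
c [0.4225 0.3097] 8.8 0.039
```

View pics/w4.png

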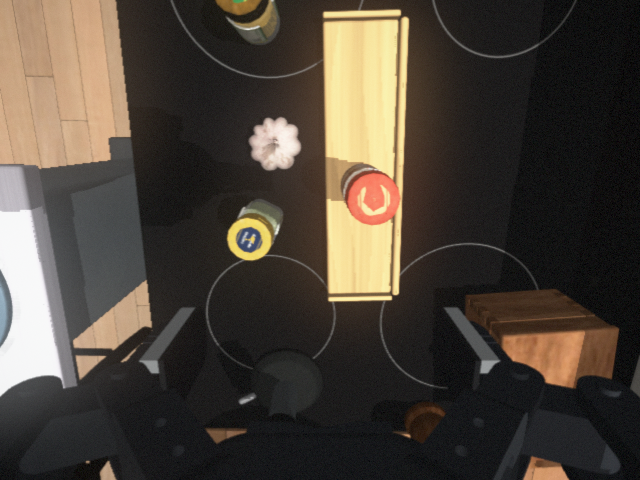

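The closer view matches the fits: a's lid is at (373,197), b's at (250,240), and the board lies between columns 324 and 400. Fitted positions are a (0.532,0.153), b (0.423,0.105) at about -24° yaw, and c (0.4225,0.310). Next I pick up jar c.

>>> {"name": "play_rows", "arguments": {"commands": [{"x": 4.5, "y": -1.6, "z": 2.5, "rx": 0, "ry": 0, "rz": 0}, {"x": 4.5, "y": -1.6, "z": 2.5, "rx": 0, "ry": 0, "rz": 0}, {"x": 4.5, "y": -1.6, "z": 2.5, "rx": 0, "ry": 0, "rz": 0}, {"x": 4.5, "y": -1.5, "z": 2.5, "rx": 0, "ry": 0, "rz": 0}, {"x": 0, "y": 0, "z": 2, "rx": 0, "ry": 0, "rz": 0}, {"x": 0, "y": 0, "z": 1, "rx": 0, "ry": 0, "rz": 0}, {"x": 0, "y": 0, "z": 0, "rx": 0, "ry": 0, "rz": 0}, {"x": 0, "y": 0, "z": 0, "rx": 0, "ry": 0, "rz": 0}]}}

```text
clock: 7.5
ee_pos: [0.4272, 0.2977, 0.1775]
tool_rot: [[-0.022, 1.0, 0.002], [1.0, 0.022, 0.001], [0.001, 0.002, -1.0]]
wrist_force: [0.4, -0.4, 0.5]
grip_width: 1.002
grasp_force: 0.0
```

```bash
python3 - <<'E'
from fit import *
s=arm.get_state(); print(s['clock'],np.round(s['ee_pos'],4))
cap('wrist','w5.png'); C=cam('wrist',s)
for r in spotter.masks_of('jar_c_mid','wrist')[:2]:
    print(r['conf'],r['box'])
    fit('c',C,r['mask'],(.4225,.31),.105,0,.042,.044)
for y,q in ((0,((324,18),(329,297))),(1,((397,18),(391,297)))): pass
E
```

```text
7.5 [0.4272 0.2977 0.1775]
0.91 [273.9, 180.0, 349.1, 271.6]
c [0.4218 0.3129] 5.2 0.034
0.66 [161.6, 28.1, 269.9, 125.9]
c [0.4225 0.31  ] 0.0 1.0
```

>>> {"name": "play_rows", "arguments": {"commands": [{"x": 1.4, "y": -0.5, "z": 1.1, "rx": 0, "ry": 0, "rz": 0}, {"x": 0, "y": 0, "z": 3, "rx": 0, "ry": 0, "rz": 0}, {"x": 0, "y": 0, "z": 3, "rx": 0, "ry": 0, "rz": 0}, {"x": 0, "y": 0, "z": 3, "rx": 0, "ry": 0, "rz": 0}, {"x": 0, "y": 0, "z": 2, "rx": 0, "ry": 0, "rz": 0}, {"x": 0, "y": 0, "z": 1, "rx": 0, "ry": 0, "rz": 0}, {"x": 0, "y": 0, "z": 0, "rx": 0, "ry": 0, "rz": 0}]}}

```text
clock: 8.3
ee_pos: [0.4201, 0.3118, 0.0441]
tool_rot: [[-0.023, 1.0, -0.003], [1.0, 0.023, -0.001], [-0.001, -0.003, -1.0]]
wrist_force: [-0.4, -0.1, -0.2]
grip_width: 1.001
grasp_force: 0.0
```

>>> {"name": "play_rows", "arguments": {"commands": [{"x": 0, "y": 0, "z": 0, "rx": 0, "ry": 0, "rz": 0}, {"x": 0, "y": 0, "z": 0, "rx": 0, "ry": 0, "rz": 0}, {"x": 0, "y": 0, "z": 0, "rx": 0, "ry": 0, "rz": 0}, {"x": 0, "y": 0, "z": 0, "rx": 0, "ry": 0, "rz": 0}, {"x": 0, "y": 0, "z": 0, "rx": 0, "ry": 0, "rz": 0}, {"x": 0, "y": 0, "z": 0, "rx": 0, "ry": 0, "rz": 0}], "fingers": 1, "force": 25}}

```text
clock: 8.9
ee_pos: [0.4219, 0.3124, 0.0468]
tool_rot: [[-0.023, 1.0, 0.002], [1.0, 0.023, 0.001], [0.001, 0.002, -1.0]]
wrist_force: [-1.4, -0.3, 7.1]
grip_width: 0.5
grasp_force: 17.5
```

>>> {"name": "play_rows", "arguments": {"commands": [{"x": 0, "y": 0, "z": -2, "rx": 0, "ry": 0, "rz": 0}, {"x": 0, "y": 0, "z": -3, "rx": 0, "ry": 0, "rz": 0}, {"x": -1, "y": 1, "z": -2, "rx": 0, "ry": 0, "rz": 0}, {"x": -2.2, "y": 2.2, "z": 0, "rx": 0, "ry": 0, "rz": 0}, {"x": -2.4, "y": 2.4, "z": 0, "rx": 0, "ry": 0, "rz": 0}, {"x": -2.2, "y": 2.2, "z": 0, "rx": 0, "ry": 0, "rz": 0}, {"x": -1.8, "y": 1.8, "z": 0, "rx": 0, "ry": 0, "rz": 0}, {"x": -1, "y": 0.8, "z": 0, "rx": 0, "ry": 0, "rz": 0}]}}

```text
clock: 9.7
ee_pos: [0.5288, 0.2069, 0.1156]
tool_rot: [[-0.021, 1.0, 0.001], [1.0, 0.021, -0.0], [-0.0, 0.001, -1.0]]
wrist_force: [0.0, 0.2, -0.5]
grip_width: 0.505
grasp_force: 18.0
```

>>> {"name": "play_rows", "arguments": {"commands": [{"x": 0, "y": 0, "z": 0, "rx": 0, "ry": 0, "rz": 0}, {"x": 0, "y": 0, "z": 0, "rx": 0, "ry": 0, "rz": 0}, {"x": 0, "y": 0, "z": 0, "rx": 0, "ry": 0, "rz": 0}]}}

```text
clock: 10.0
ee_pos: [0.5265, 0.2091, 0.1152]
tool_rot: [[-0.024, 1.0, -0.001], [1.0, 0.024, 0.0], [0.0, -0.001, -1.0]]
wrist_force: [0.2, 0.5, -1.6]
grip_width: 0.501
grasp_force: 18.0
```

```bash
python3 - <<'E'
from fit import *
s=arm.get_state(); print(s['clock'],np.round(s['ee_pos'],4),s['grasp_force'])
cap('wrist','w6.png'); C=cam('wrist',s)
for k,p,z0,h in (('a',(.532,.153),.02,.106),('c',(.53,.2025),s['ee_pos'][2]-.0468,.105)):
  for r in spotter.masks_of(f'jar_{k}_mid','wrist')[:2]:
    print(r['conf'],r['box'])
    fit(k,C,r['mask'],p,h,z0,.042,.045)
E
```

```text
10.0 [0.5265 0.2091 0.1152] 17.974101427393343
0.76 [246.7, 239.7, 395.2, 429.8]
c [0.526  0.2227] 53.8 0.284
```

>>> {"name": "play_rows", "arguments": {"commands": [{"x": -0.6, "y": 0.35, "z": 0.8, "rx": 0, "ry": 0, "rz": 0}, {"x": 0, "y": 0, "z": 1.2, "rx": 0, "ry": 0, "rz": 0}, {"x": 0, "y": 0, "z": 1.2, "rx": 0, "ry": 0, "rz": 0}, {"x": 0, "y": 0, "z": 0.8, "rx": 0, "ry": 0, "rz": 0}, {"x": 0, "y": 0, "z": 0.4, "rx": 0, "ry": 0, "rz": 0}, {"x": 0, "y": 0, "z": 0, "rx": 0, "ry": 0, "rz": 0}, {"x": 0, "y": 0, "z": 0, "rx": 0, "ry": 0, "rz": 0}]}}

```text
clock: 10.85
ee_pos: [0.5314, 0.2025, 0.0716]
tool_rot: [[-0.023, 1.0, 0.0], [1.0, 0.023, 0.0], [0.0, 0.0, -1.0]]
wrist_force: [0.9, 0.8, -1.2]
grip_width: 0.504
grasp_force: 18.0
```

```bash
python3 - <<'E'
from fit import *
s=arm.get_state(); print(s['clock'],np.round(s['ee_pos'],4),s['grasp_force'],s['wrist_force'])
S,W,D=cam('scene'),cam('wrist'),cam('side')
a=cap('scene'); 
for n,C in(('scene',S),('side',D)):
  if n=='side': b=cap('side')
  for k,p,z0,h in (('a',(.532,.153),.02,.106),('c',(.53,.203),.022,.105)):
    for r in spotter.masks_of(f'jar_{k}_mid',n)[:1]: print(n,k,r['conf'],np.round(r['box'])); fit(k,C,r['mask'],p,h,z0,.042,.045)
r=lambda im,c:cv2.resize(im[c[1]:c[1]+150,c[0]:c[0]+120],(400,500),interpolation=cv2.INTER_CUBIC)
cv2.imwrite('pics/crop3.png',np.hstack([r(a,(215,205)),r(b,(215,190))])[:,:,::-1])
E
```

```text
10.85 [0.5314 0.2025 0.0716] 17.98613287349525 [ 0.90748549  0.81650621 -1.2475313 ]
scene a 0.83 [281. 252. 299. 297.]
a [0.528  0.1507] 2.3 0.527
scene c 0.55 [258. 265. 282. 306.]
c [0.5302 0.2043] 89.2 0.343
side a 0.6 [271. 245. 279. 286.]
a [0.5308 0.1562] 2.4 0.577
side c 0.87 [173. 330. 201. 376.]
c [0.53  0.203] 0.0 1.0
```

View pics/crop3.png

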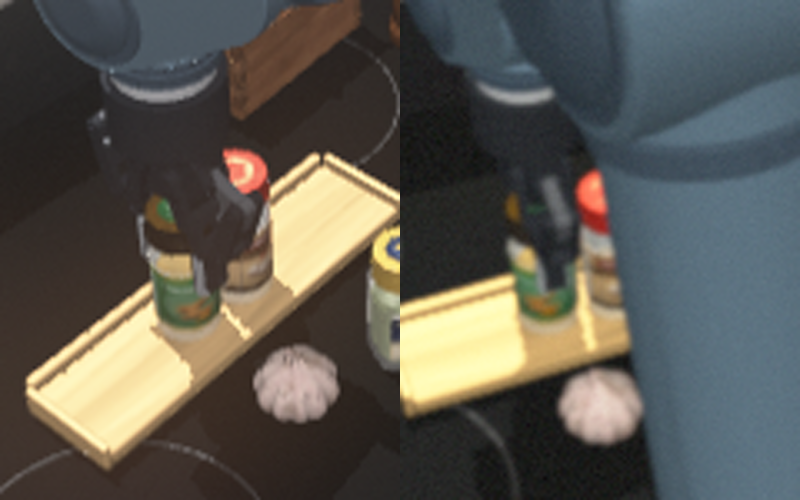

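The crop shows jar c in the gripper just above the board, beside red-lidded a, with a small gap at crop (580,270). I'll lower it the last few millimetres and release.

>>> {"name": "play_rows", "arguments": {"commands": [{"x": 0, "y": 0, "z": 0.2, "rx": 0, "ry": 0, "rz": 0}, {"x": 0, "y": 0, "z": 0.2, "rx": 0, "ry": 0, "rz": 0}, {"x": 0, "y": 0, "z": 0, "rx": 0, "ry": 0, "rz": 0}, {"x": 0, "y": 0, "z": 0, "rx": 0, "ry": 0, "rz": 0}, {"x": 0, "y": 0, "z": 0, "rx": 0, "ry": 0, "rz": 0}]}}

```text
clock: 11.65
ee_pos: [0.5311, 0.2024, 0.0674]
tool_rot: [[-0.023, 1.0, -0.0], [1.0, 0.023, -0.0], [0.0, -0.0, -1.0]]
wrist_force: [0.1, 0.2, -1.8]
grip_width: 0.504
grasp_force: 18.0
```

>>> {"name": "play_rows", "arguments": {"commands": [{"x": 0, "y": 0, "z": 0.1, "rx": 0, "ry": 0, "rz": 0}, {"x": 0, "y": 0, "z": 0.1, "rx": 0, "ry": 0, "rz": 0}, {"x": 0, "y": 0, "z": 0, "rx": 0, "ry": 0, "rz": 0}, {"x": 0, "y": 0, "z": 0, "rx": 0, "ry": 0, "rz": 0}]}}

```text
clock: 12.05
ee_pos: [0.5314, 0.2024, 0.0668]
tool_rot: [[-0.023, 1.0, -0.0], [1.0, 0.023, -0.0], [-0.0, -0.0, -1.0]]
wrist_force: [-4.2, -1.8, 8.3]
grip_width: 0.503
grasp_force: 18.9
```

>>> {"name": "play_rows", "arguments": {"commands": [{"x": 0, "y": 0, "z": 0, "rx": 0, "ry": 0, "rz": 0}, {"x": 0, "y": 0, "z": 0, "rx": 0, "ry": 0, "rz": 0}, {"x": 0, "y": 0, "z": 0, "rx": 0, "ry": 0, "rz": 0}, {"x": 0, "y": 0, "z": -2, "rx": 0, "ry": 0, "rz": 0}, {"x": 0, "y": 0, "z": -4, "rx": 0, "ry": 0, "rz": 0}, {"x": 0, "y": 0, "z": -4, "rx": 0, "ry": 0, "rz": 0}, {"x": 0, "y": 0, "z": -3, "rx": 0, "ry": 0, "rz": 0}], "fingers": 0}}

```text
clock: 12.75
ee_pos: [0.5318, 0.2025, 0.198]
tool_rot: [[-0.023, 1.0, 0.003], [1.0, 0.023, 0.0], [0.0, 0.003, -1.0]]
wrist_force: [0.4, -0.5, 0.4]
grip_width: 0.998
grasp_force: 0.0
```

>>> {"name": "play_rows", "arguments": {"commands": [{"x": -2.5, "y": -2.5, "z": 0, "rx": 0, "ry": 0, "rz": 0}, {"x": -2.5, "y": -2.5, "z": 0, "rx": 0, "ry": 0, "rz": 0}, {"x": -2.5, "y": -2.8, "z": 0, "rx": 0, "ry": 0, "rz": 0}, {"x": -2, "y": -2.8, "z": 0, "rx": 0, "ry": 0, "rz": 0}, {"x": 0, "y": 0, "z": 0, "rx": 0, "ry": 0, "rz": 0.145}, {"x": 0, "y": 0, "z": 0, "rx": 0, "ry": 0, "rz": 0.145}, {"x": 0, "y": 0, "z": 0, "rx": 0, "ry": 0, "rz": 0.145}, {"x": 0, "y": 0, "z": 0, "rx": 0, "ry": 0, "rz": 0}]}}

```text
clock: 13.55
ee_pos: [0.4273, 0.1049, 0.1954]
tool_rot: [[0.4, 0.916, 0.0], [0.916, -0.4, 0.0], [0.0, 0.0, -1.0]]
wrist_force: [0.0, 0.7, 0.1]
grip_width: 0.993
grasp_force: 0.0
```

```bash
python3 - <<'E'
from fit import *
s=arm.get_state(); R=np.array(s['tool_rot']);print(s['clock'],np.round(s['ee_pos'],4),np.degrees(np.arctan2(R[1,0],R[0,0])))
cap('wrist','w7.png'); C=cam('wrist',s)
for k,p,z0,h,l in (('a',(.532,.153),.02,.106,.045),('c',(.53,.203),.02,.105,.044),('b',(.423,.1055),0,.096,.038)):
  for r in spotter.masks_of(f'jar_{k}_mid','wrist')[:2]: print(r['conf'],np.round(r['box'])); fit(k,C,r['mask'],p,h,z0,.042,l)
E
```

```text
13.55 [0.4273 0.1049 0.1954] 66.39974777432467
0.87 [395.  60. 512. 151.]
a [0.5309 0.1514] 9.6 0.035
0.62 [365.   2. 482.  85.]
c [0.5292 0.2009] 1.5 0.031
0.91 [280. 192. 348. 273.]
b [0.423  0.1051] 70.5 0.04
b [0.4231 0.1051] 70.4 0.04
b [0.4231 0.1051] 70.4 0.04
b [0.4231 0.1051] 70.3 0.04
```

>>> {"name": "play_rows", "arguments": {"commands": [{"x": -0.2, "y": -0.4, "z": 1.9, "rx": 0, "ry": 0, "rz": -0.035}, {"x": 0, "y": 0, "z": 3, "rx": 0, "ry": 0, "rz": 0}, {"x": 0, "y": 0, "z": 3, "rx": 0, "ry": 0, "rz": 0}, {"x": 0, "y": 0, "z": 3, "rx": 0, "ry": 0, "rz": 0}, {"x": 0, "y": 0, "z": 3, "rx": 0, "ry": 0, "rz": 0}, {"x": 0, "y": 0, "z": 1, "rx": 0, "ry": 0, "rz": 0}, {"x": 0, "y": 0, "z": 0, "rx": 0, "ry": 0, "rz": 0}, {"x": 0, "y": 0, "z": 0, "rx": 0, "ry": 0, "rz": 0}]}}

```text
clock: 14.55
ee_pos: [0.4239, 0.1048, 0.0475]
tool_rot: [[0.368, 0.93, 0.002], [0.93, -0.368, -0.0], [0.001, 0.002, -1.0]]
wrist_force: [-0.1, -0.2, -0.1]
grip_width: 1.001
grasp_force: 0.0
```

>>> {"name": "play_rows", "arguments": {"commands": [{"x": 0, "y": 0, "z": 0, "rx": 0, "ry": 0, "rz": 0}, {"x": 0, "y": 0, "z": 0, "rx": 0, "ry": 0, "rz": 0}, {"x": 0, "y": 0, "z": 0, "rx": 0, "ry": 0, "rz": 0}, {"x": 0, "y": 0, "z": 0, "rx": 0, "ry": 0, "rz": 0}, {"x": 0, "y": 0, "z": 0, "rx": 0, "ry": 0, "rz": 0}, {"x": 0, "y": 0, "z": 0, "rx": 0, "ry": 0, "rz": 0}], "fingers": 1, "force": 25}}

```text
clock: 15.15
ee_pos: [0.4234, 0.1048, 0.0473]
tool_rot: [[0.368, 0.93, 0.001], [0.93, -0.368, 0.0], [0.0, 0.001, -1.0]]
wrist_force: [-2.7, 0.6, 7.5]
grip_width: 0.476
grasp_force: 27.0
```

>>> {"name": "play_rows", "arguments": {"commands": [{"x": 0, "y": 0, "z": -2, "rx": 0, "ry": 0, "rz": 0}, {"x": 0, "y": 0, "z": -3, "rx": 0, "ry": 0, "rz": -0.138}, {"x": 0, "y": 0, "z": -2, "rx": 0, "ry": 0, "rz": -0.138}, {"x": 0, "y": 0, "z": 0, "rx": 0, "ry": 0, "rz": -0.138}, {"x": -0.5, "y": 2, "z": 0, "rx": 0, "ry": 0, "rz": 0}, {"x": -0.5, "y": 3, "z": 0, "rx": 0, "ry": 0, "rz": 0}, {"x": 0, "y": 3, "z": 0, "rx": 0, "ry": 0, "rz": 0}, {"x": 0, "y": 2, "z": 0, "rx": 0, "ry": 0, "rz": 0}]}}

```text
clock: 15.95
ee_pos: [0.5247, 0.0982, 0.1163]
tool_rot: [[-0.037, 0.999, 0.0], [0.999, 0.037, -0.0], [-0.0, 0.0, -1.0]]
wrist_force: [0.3, 0.3, -1.5]
grip_width: 0.476
grasp_force: 26.4
```

>>> {"name": "play_rows", "arguments": {"commands": [{"x": 0, "y": 1, "z": 0, "rx": 0, "ry": 0, "rz": 0}, {"x": 0, "y": 0, "z": 0, "rx": 0, "ry": 0, "rz": 0}, {"x": 0, "y": 0, "z": 0, "rx": 0, "ry": 0, "rz": 0}, {"x": 0, "y": 0, "z": 0, "rx": 0, "ry": 0, "rz": 0}]}}

```text
clock: 16.35
ee_pos: [0.532, 0.0989, 0.1161]
tool_rot: [[-0.037, 0.999, -0.001], [0.999, 0.037, 0.0], [0.0, -0.001, -1.0]]
wrist_force: [0.6, 0.0, -1.9]
grip_width: 0.477
grasp_force: 26.4
```

```bash
python3 - <<'E'
from fit import *
s=arm.get_state(); R=np.array(s['tool_rot']);print(s['clock'],np.round(s['ee_pos'],4),np.degrees(np.arctan2(R[1,0],R[0,0])))
cap('wrist'); C=cam('wrist',s)
for k,p,z0,h,l in (('a',(.532,.153),.02,.106,.045),('c',(.53,.203),.02,.105,.044),('b',s['ee_pos'][:2],s['ee_pos'][2]-.0473,.096,.038)):
  for r in spotter.masks_of(f'jar_{k}_mid','wrist')[:1]: print(k,r['conf'],np.round(r['box'])); fit(k,C,r['mask'],p,h,z0,.042,l)
E
```

```text
16.35 [0.532  0.0989 0.1161] 92.13102009054379
a 0.93 [266. 120. 392. 248.]
a [0.5324 0.1514] 80.3 0.081
c 0.8 [260.   2. 400. 116.]
c [0.5308 0.2009] 5.1 0.041
b 0.65 [246. 236. 396. 428.]
b [0.5325 0.1021] 12.4 0.128
b [0.5311 0.102 ] 85.9 0.131
b [0.5324 0.1015] 10.2 0.129
b [0.5325 0.1021] 12.4 0.128
```

>>> {"name": "play_rows", "arguments": {"commands": [{"x": 0.4, "y": 0.2, "z": 0.8, "rx": 0, "ry": 0, "rz": 0}, {"x": 0, "y": 0, "z": 1.2, "rx": 0, "ry": 0, "rz": 0}, {"x": 0, "y": 0, "z": 1.2, "rx": 0, "ry": 0, "rz": 0}, {"x": 0, "y": 0, "z": 0.9, "rx": 0, "ry": 0, "rz": 0}, {"x": 0, "y": 0, "z": 0.5, "rx": 0, "ry": 0, "rz": 0}, {"x": 0, "y": 0, "z": 0.1, "rx": 0, "ry": 0, "rz": 0}, {"x": 0, "y": 0, "z": 0, "rx": 0, "ry": 0, "rz": 0}, {"x": 0, "y": 0, "z": 0, "rx": 0, "ry": 0, "rz": 0}]}}

```text
clock: 17.35
ee_pos: [0.5355, 0.1028, 0.0699]
tool_rot: [[-0.037, 0.999, 0.001], [0.999, 0.037, -0.0], [-0.0, 0.001, -1.0]]
wrist_force: [0.6, -0.7, -1.4]
grip_width: 0.482
grasp_force: 26.4
```

>>> {"name": "play_rows", "arguments": {"commands": [{"x": 0, "y": 0, "z": 0.15, "rx": 0, "ry": 0, "rz": 0}, {"x": 0, "y": 0, "z": 0.15, "rx": 0, "ry": 0, "rz": 0}, {"x": 0, "y": 0, "z": 0, "rx": 0, "ry": 0, "rz": 0}, {"x": 0, "y": 0, "z": 0, "rx": 0, "ry": 0, "rz": 0}]}}

```text
clock: 17.75
ee_pos: [0.5355, 0.1028, 0.0673]
tool_rot: [[-0.037, 0.999, 0.001], [0.999, 0.037, -0.0], [-0.0, 0.001, -1.0]]
wrist_force: [-2.9, -0.1, 6.0]
grip_width: 0.478
grasp_force: 26.7
```

>>> {"name": "play_rows", "arguments": {"commands": [{"x": 0, "y": 0, "z": 0, "rx": 0, "ry": 0, "rz": 0}, {"x": 0, "y": 0, "z": 0, "rx": 0, "ry": 0, "rz": 0}, {"x": 0, "y": 0, "z": 0, "rx": 0, "ry": 0, "rz": 0}, {"x": 0, "y": 0, "z": -2, "rx": 0, "ry": 0, "rz": 0}, {"x": 0, "y": 0, "z": -4, "rx": 0, "ry": 0, "rz": 0}, {"x": 0, "y": 0, "z": -4, "rx": 0, "ry": 0, "rz": 0}, {"x": 0, "y": 0, "z": -4, "rx": 0, "ry": 0, "rz": 0}, {"x": 0, "y": 0, "z": -4, "rx": 0, "ry": 0, "rz": 0}], "fingers": 0}}

```text
clock: 18.55
ee_pos: [0.5347, 0.1029, 0.2479]
tool_rot: [[-0.037, 0.999, -0.0], [0.999, 0.037, 0.0], [0.0, -0.0, -1.0]]
wrist_force: [0.6, -0.2, -0.1]
grip_width: 0.998
grasp_force: 0.0
```

>>> {"name": "play_rows", "arguments": {"commands": [{"x": -1, "y": -1, "z": -4, "rx": 0, "ry": 0, "rz": 0}, {"x": -3, "y": -1.2, "z": 0, "rx": 0, "ry": 0, "rz": 0}, {"x": -4, "y": -1.4, "z": 0, "rx": 0, "ry": 0, "rz": 0}, {"x": -4, "y": -1.4, "z": 0, "rx": 0, "ry": 0, "rz": 0}, {"x": -2, "y": 0, "z": 0, "rx": 0, "ry": 0, "rz": 0}, {"x": 0, "y": 0, "z": 0, "rx": 0, "ry": 0, "rz": 0}, {"x": 0, "y": 0, "z": 0, "rx": 0, "ry": 0, "rz": 0}]}}

```text
clock: 19.25
ee_pos: [0.4902, -0.0388, 0.2862]
tool_rot: [[-0.036, 0.999, -0.0], [0.999, 0.036, 0.001], [0.001, -0.0, -1.0]]
wrist_force: [0.5, 0.3, -0.8]
grip_width: 0.998
grasp_force: 0.0
```

```bash
python3 - <<'E'
from fit import *
s=arm.get_state(); R=np.array(s['tool_rot']);print(s['clock'],np.round(s['ee_pos'],4),np.degrees(np.arctan2(R[1,0],R[0,0])))
im=cap('wrist','w8.png'); C=cam('wrist',s)
for k,p,z0,h,l in (('a',(.532,.153),.02,.106,.045),('c',(.53,.203),.02,.105,.044),('b',(.535,.103),.02,.096,.038)):
  for r in spotter.masks_of(f'jar_{k}_mid','wrist')[:1]: print(k,r['conf'],np.round(r['box'])); fit(k,C,r['mask'],p,h,z0,.042,l)
for t,z in (('camera',.169),('button_top',.132),('camera',.169),('stand',0)):
    print(t,[(round(r['conf'],2),np.round(r['location']),atz(C,r['location'],z)) for r in spotter.pinpoint(t,'wrist')][:2])
E
```

```text
19.25 [ 0.4902 -0.0388  0.2862] 92.07312294556904
a 0.95 [350.   2. 405.  23.]
a [0.5232 0.1601] 86.8 0.362
c 0.26 [332.   0. 422. 156.]
c [0.53  0.203] 0.0 1.0
b 0.88 [346.   0. 416.  79.]
b [0.5356 0.1051] 88.8 0.033
b [0.5356 0.105 ] 88.9 0.033
b [0.5357 0.1051] 0.3 0.033
b [0.5356 0.1051] 89.3 0.033
camera [(0.96, array([267., 332.]), array([ 0.45305138, -0.11232879,  0.169     ]))]
button_top [(0.89, array([300., 382.]), array([ 0.47797474, -0.18217534,  0.132     ]))]
camera [(0.96, array([267., 332.]), array([ 0.45305138, -0.11232879,  0.169     ]))]
stand [(0.63, array([279., 262.]), array([ 0.44517618, -0.11417057,  0.        ])), (0.4, array([263., 332.]), array([ 0.42630711, -0.20732237,  0.        ]))]
```

View pics/w8.png

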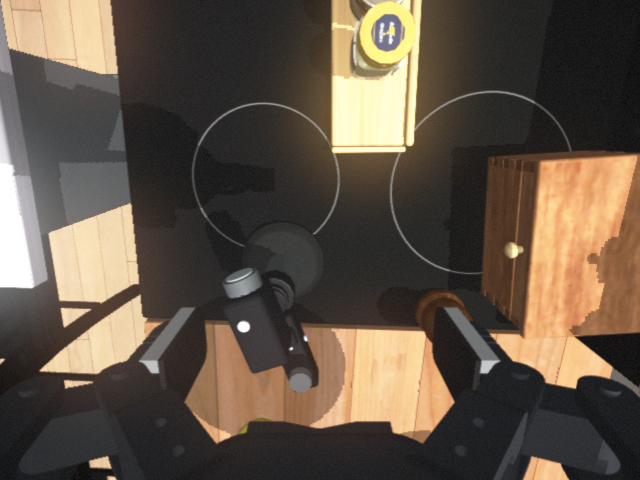

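All the picture views are used up. This last one shows b's lid at (387,33) on the board, the stand's camera at (255,325), the button at (300,380) and the mill at (440,310). Next: close the fingers, turn to the stand's axis and go above the button.

>>> {"name": "play_rows", "arguments": {"commands": [{"x": -3, "y": -0.4, "z": 0, "rx": 0, "ry": 0, "rz": 0}, {"x": -4, "y": -0.5, "z": 0, "rx": 0, "ry": 0, "rz": 0}, {"x": -4, "y": -0.5, "z": 0, "rx": 0, "ry": 0, "rz": 0}, {"x": -3.3, "y": -0.3, "z": 0, "rx": 0, "ry": 0, "rz": 0}, {"x": 0, "y": 0, "z": 0, "rx": 0, "ry": 0, "rz": -0.12}, {"x": 0, "y": 0, "z": 0, "rx": 0, "ry": 0, "rz": -0.12}, {"x": 0, "y": 0, "z": 0, "rx": 0, "ry": 0, "rz": -0.1}, {"x": 0, "y": 0, "z": 0, "rx": 0, "ry": 0, "rz": 0}], "fingers": 1}}

```text
clock: 20.45
ee_pos: [0.4786, -0.1823, 0.2863]
tool_rot: [[-0.368, 0.93, -0.0], [0.93, 0.368, 0.0], [0.0, -0.0, -1.0]]
wrist_force: [0.3, -0.0, -0.1]
grip_width: -0.001
grasp_force: 0.0
```

```bash
python3 - <<'E'
from fit import *
s=arm.get_state(); R=np.array(s['tool_rot']);print(s['clock'],np.round(s['ee_pos'],4),np.degrees(np.arctan2(R[1,0],R[0,0])),s['grip_width'])
C8=None
im=cap('wrist'); C=cam('wrist',s)
for t,z in (('camera',.169),('button_top',.132),('wood_mill',0),('lemon',0)):
    print(t,[(round(r['conf'],2),np.round(r['location']),np.round(atz(C,r['location'],z),4)) for r in spotter.pinpoint(t,'wrist')][:2])
E
```

```text
20.45 [ 0.4786 -0.1823  0.2863] 111.59160975875388 -0.000935385341272114
camera [(0.61, array([321., 127.]), array([ 0.4517, -0.1123,  0.169 ]))]
button_top [(0.73, array([318., 230.]), array([ 0.4783, -0.1847,  0.132 ])), (0.25, array([449., 238.]), array([ 0.5777, -0.1527,  0.132 ]))]
wood_mill [(0.57, array([450., 239.]), array([ 0.635 , -0.1694,  0.    ]))]
lemon [(0.86, array([225., 310.]), array([ 0.4209, -0.3514,  0.    ]))]
```

>>> {"name": "play_rows", "arguments": {"commands": [{"x": -0.15, "y": 0, "z": 3, "rx": 0, "ry": 0, "rz": 0}, {"x": 0, "y": 0, "z": 4, "rx": 0, "ry": 0, "rz": 0}, {"x": 0, "y": 0, "z": 4, "rx": 0, "ry": 0, "rz": 0}, {"x": 0, "y": 0, "z": 2, "rx": 0, "ry": 0, "rz": 0}, {"x": 0, "y": 0, "z": 1, "rx": 0, "ry": 0, "rz": 0}, {"x": 0, "y": 0, "z": 0.8, "rx": 0, "ry": 0, "rz": 0}, {"x": 0, "y": 0, "z": 0, "rx": 0, "ry": 0, "rz": 0}, {"x": 0, "y": 0, "z": 0, "rx": 0, "ry": 0, "rz": 0}]}}

```text
clock: 21.5
ee_pos: [0.4799, -0.1843, 0.1397]
tool_rot: [[-0.368, 0.93, 0.002], [0.93, 0.368, -0.001], [-0.002, 0.001, -1.0]]
wrist_force: [-0.1, -0.2, 0.1]
grip_width: 0.001
grasp_force: 0.0
```

>>> {"name": "play_rows", "arguments": {"commands": [{"x": 0, "y": 0, "z": 0.3, "rx": 0, "ry": 0, "rz": 0}, {"x": 0, "y": 0, "z": 0.3, "rx": 0, "ry": 0, "rz": 0}, {"x": 0, "y": 0, "z": 0.2, "rx": 0, "ry": 0, "rz": 0}, {"x": 0, "y": 0, "z": 0.1, "rx": 0, "ry": 0, "rz": 0}, {"x": 0, "y": 0, "z": 0, "rx": 0, "ry": 0, "rz": 0}, {"x": 0, "y": 0, "z": 0, "rx": 0, "ry": 0, "rz": 0}]}}

```text
clock: 22.1
ee_pos: [0.4794, -0.184, 0.1297]
tool_rot: [[-0.368, 0.93, 0.001], [0.93, 0.368, -0.001], [-0.001, 0.001, -1.0]]
wrist_force: [1.1, -0.0, 1.9]
grip_width: 0.002
grasp_force: 0.9
```

>>> {"name": "play_rows", "arguments": {"commands": [{"x": 0, "y": 0, "z": 0.2, "rx": 0, "ry": 0, "rz": 0}, {"x": 0, "y": 0, "z": 0.2, "rx": 0, "ry": 0, "rz": 0}, {"x": 0, "y": 0, "z": 0.1, "rx": 0, "ry": 0, "rz": 0}, {"x": 0, "y": 0, "z": 0, "rx": 0, "ry": 0, "rz": 0}, {"x": 0, "y": 0, "z": 0, "rx": 0, "ry": 0, "rz": 0}]}}

```text
clock: 22.6
ee_pos: [0.4791, -0.1838, 0.1243]
tool_rot: [[-0.368, 0.93, -0.0], [0.93, 0.368, 0.0], [0.0, -0.0, -1.0]]
wrist_force: [1.0, -0.7, 2.8]
grip_width: 0.002
grasp_force: 0.9
```

>>> {"name": "play_rows", "arguments": {"commands": [{"x": 0, "y": 0, "z": 0.1, "rx": 0, "ry": 0, "rz": 0}, {"x": 0, "y": 0, "z": 0.1, "rx": 0, "ry": 0, "rz": 0}, {"x": 0, "y": 0, "z": 0, "rx": 0, "ry": 0, "rz": 0}, {"x": 0, "y": 0, "z": 0, "rx": 0, "ry": 0, "rz": 0}]}}

```text
clock: 23.0
ee_pos: [0.4792, -0.1838, 0.1239]
tool_rot: [[-0.368, 0.93, -0.001], [0.93, 0.368, 0.0], [0.0, -0.001, -1.0]]
wrist_force: [-4.1, 2.5, 12.4]
grip_width: 0.0
grasp_force: 6.3
```

The button reached its stop: 12 N at z = 0.124. Next I rise, open and move over the camera.

>>> {"name": "play_rows", "arguments": {"commands": [{"x": 0, "y": 0, "z": -1, "rx": 0, "ry": 0, "rz": 0}, {"x": 0, "y": 0, "z": -3, "rx": 0, "ry": 0, "rz": 0}, {"x": 0, "y": 0, "z": -4, "rx": 0, "ry": 0, "rz": 0}, {"x": 0, "y": 0, "z": -4, "rx": 0, "ry": 0, "rz": 0}, {"x": 3, "y": 0, "z": 0, "rx": 0, "ry": 0, "rz": 0}, {"x": 4.7, "y": 0, "z": 0, "rx": 0, "ry": 0, "rz": 0}, {"x": 0, "y": 0, "z": 0, "rx": 0, "ry": 0, "rz": 0}, {"x": 0, "y": 0, "z": 0, "rx": 0, "ry": 0, "rz": 0}]}}

```text
clock: 23.8
ee_pos: [0.4502, -0.1114, 0.2421]
tool_rot: [[-0.369, 0.929, -0.001], [0.929, 0.369, 0.0], [0.0, -0.001, -1.0]]
wrist_force: [0.8, -0.6, 0.1]
grip_width: 0.001
grasp_force: 0.0
```

>>> {"name": "play_rows", "arguments": {"commands": [{"x": 0, "y": 0, "z": 0, "rx": 0, "ry": 0, "rz": 0}, {"x": 0, "y": 0, "z": 0, "rx": 0, "ry": 0, "rz": 0}, {"x": 0, "y": 0, "z": 0, "rx": 0, "ry": 0, "rz": 0}, {"x": 0, "y": 0, "z": 0, "rx": 0, "ry": 0, "rz": 0}, {"x": 0, "y": 0, "z": 0, "rx": 0, "ry": 0, "rz": 0}], "fingers": 0}}

```text
clock: 24.3
ee_pos: [0.4508, -0.1125, 0.2423]
tool_rot: [[-0.368, 0.93, -0.0], [0.93, 0.368, 0.0], [0.0, -0.0, -1.0]]
wrist_force: [1.0, -0.3, -0.3]
grip_width: 0.846
grasp_force: 0.0
```

```bash
python3 - <<'E'
from fit import *
s=arm.get_state(); R=np.array(s['tool_rot']);print(s['clock'],np.round(s['ee_pos'],4),np.degrees(np.arctan2(R[1,0],R[0,0])),s['grip_width'])
im=cap('wrist'); C=cam('wrist',s)
for r in spotter.pinpoint('camera','wrist')[:2]: print(r['conf'],r['location'],atz(C,r['location'],.169))
for r in spotter.masks_of('camera','wrist')[:2]:
    q=np.argwhere(r['mask'])[:,::-1].astype(np.float32); P=np.array([atz(C,x,.19)[:2] for x in q],np.float32)
    print(r['conf'],np.round(r['box']),cv2.minAreaRect(P*1000))
cap('scene'); S=cam('scene')
for k,p,h,l in (('a',(.532,.153),.106,.045),('b',(.535,.104),.096,.038),('c',(.53,.203),.105,.044)):
  for r in spotter.masks_of(f'jar_{k}_mid','scene')[:2]: print(k,r['conf'],np.round(r['box']),np.round(proj(S,p+(.02+h/2,))))
E
```

```text
24.3 [ 0.4508 -0.1125  0.2423] 111.57342361006921 0.8463956553769911
0.73 [319.4, 257.7] [ 0.45025256 -0.11184764  0.169     ]
0.71 [291. 174. 349. 305.] ((444.2880554199219, -97.58148956298828), (29.413768768310547, 70.62505340576172), 21.007335662841797)
a 0.79 [274. 252. 299. 296.] [286. 274.]
b 0.63 [290. 243. 312. 287.] [300. 264.]
c 0.74 [261. 262. 284. 308.] [270. 287.]
```

>>> {"name": "play_rows", "arguments": {"commands": [{"x": 0, "y": 0, "z": 1.5, "rx": 0, "ry": 0, "rz": 0}, {"x": 0, "y": 0, "z": 3, "rx": 0, "ry": 0, "rz": 0}, {"x": 0, "y": 0, "z": 3, "rx": 0, "ry": 0, "rz": 0}, {"x": 0, "y": 0, "z": 1.5, "rx": 0, "ry": 0, "rz": 0}, {"x": 0, "y": 0, "z": 0.2, "rx": 0, "ry": 0, "rz": 0}, {"x": 0, "y": 0, "z": 0, "rx": 0, "ry": 0, "rz": 0}, {"x": 0, "y": 0, "z": 0, "rx": 0, "ry": 0, "rz": 0}]}}

```text
clock: 25.35
ee_pos: [0.4516, -0.1126, 0.1518]
tool_rot: [[-0.368, 0.93, 0.002], [0.93, 0.368, -0.001], [-0.002, 0.002, -1.0]]
wrist_force: [-0.1, -0.0, -0.4]
grip_width: 1.002
grasp_force: 0.0
```

>>> {"name": "play_rows", "arguments": {"commands": [{"x": 0, "y": 0, "z": 0, "rx": 0, "ry": 0, "rz": 0}, {"x": 0, "y": 0, "z": 0, "rx": 0, "ry": 0, "rz": 0}, {"x": 0, "y": 0, "z": 0, "rx": 0, "ry": 0, "rz": 0}, {"x": 0, "y": 0, "z": 0, "rx": 0, "ry": 0, "rz": 0}, {"x": 0, "y": 0, "z": 0, "rx": 0, "ry": 0, "rz": 0}, {"x": 0, "y": 0, "z": 0, "rx": 0, "ry": 0, "rz": 0}, {"x": 0, "y": 0, "z": 0, "rx": 0, "ry": 0, "rz": 0}, {"x": 0, "y": 0, "z": 0, "rx": 0, "ry": 0, "rz": 0}], "fingers": 1, "force": 60}}

```text
clock: 26.15
ee_pos: [0.4506, -0.1124, 0.1509]
tool_rot: [[-0.368, 0.93, -0.001], [0.93, 0.368, -0.0], [-0.0, -0.001, -1.0]]
wrist_force: [-3.9, 0.1, 5.3]
grip_width: 0.345
grasp_force: 59.6
```

>>> {"name": "play_rows", "arguments": {"commands": [{"x": 0, "y": 0, "z": -0.5, "rx": 0, "ry": 0, "rz": 0}, {"x": 0, "y": 0, "z": -0.7, "rx": 0, "ry": 0, "rz": 0}, {"x": 0, "y": 0, "z": -0.7, "rx": 0, "ry": 0, "rz": 0}, {"x": 0, "y": 0, "z": -0.7, "rx": 0, "ry": 0, "rz": 0}, {"x": 0, "y": 0, "z": -0.7, "rx": 0, "ry": 0, "rz": 0}, {"x": 0, "y": 0, "z": -0.7, "rx": 0, "ry": 0, "rz": 0}, {"x": 0, "y": 0, "z": -0.5, "rx": 0, "ry": 0, "rz": 0}, {"x": 0, "y": 0, "z": 0, "rx": 0, "ry": 0, "rz": 0}]}}

```text
clock: 26.95
ee_pos: [0.4506, -0.1122, 0.1962]
tool_rot: [[-0.368, 0.93, -0.0], [0.93, 0.368, -0.0], [-0.0, -0.001, -1.0]]
wrist_force: [-1.3, -3.1, -4.5]
grip_width: 0.344
grasp_force: 60.1
```

>>> {"name": "play_rows", "arguments": {"commands": [{"x": 0, "y": 0, "z": -0.7, "rx": 0, "ry": 0, "rz": 0}, {"x": 0, "y": 0, "z": -0.7, "rx": 0, "ry": 0, "rz": 0}, {"x": 0, "y": 0, "z": -0.7, "rx": 0, "ry": 0, "rz": 0}, {"x": 0, "y": 0, "z": -0.7, "rx": 0, "ry": 0, "rz": 0}, {"x": 0, "y": 0, "z": -0.7, "rx": 0, "ry": 0, "rz": 0}, {"x": 0, "y": 0, "z": -0.7, "rx": 0, "ry": 0, "rz": 0}, {"x": 0, "y": 0, "z": -0.7, "rx": 0, "ry": 0, "rz": 0}, {"x": 0, "y": 0, "z": 0, "rx": 0, "ry": 0, "rz": 0}]}}

```text
clock: 27.75
ee_pos: [0.4506, -0.1122, 0.2455]
tool_rot: [[-0.368, 0.93, -0.0], [0.93, 0.368, -0.0], [0.0, -0.0, -1.0]]
wrist_force: [-2.4, -3.6, -9.0]
grip_width: 0.345
grasp_force: 60.8
```

>>> {"name": "play_rows", "arguments": {"commands": [{"x": 0, "y": 0, "z": -0.5, "rx": 0, "ry": 0, "rz": 0}, {"x": 0, "y": 0, "z": -0.4, "rx": 0, "ry": 0, "rz": 0}, {"x": 0, "y": 0, "z": -0.3, "rx": 0, "ry": 0, "rz": 0}, {"x": 0, "y": 0, "z": -0.2, "rx": 0, "ry": 0, "rz": 0}, {"x": 0, "y": 0, "z": -0.1, "rx": 0, "ry": 0, "rz": 0}, {"x": 0, "y": 0, "z": 0, "rx": 0, "ry": 0, "rz": 0}, {"x": 0, "y": 0, "z": 0, "rx": 0, "ry": 0, "rz": 0}]}}

```text
clock: 28.45
ee_pos: [0.4506, -0.1122, 0.2595]
tool_rot: [[-0.368, 0.93, -0.001], [0.93, 0.368, 0.0], [0.0, -0.0, -1.0]]
wrist_force: [-3.5, -3.1, -9.1]
grip_width: 0.343
grasp_force: 60.7
```

>>> {"name": "play_rows", "arguments": {"commands": [{"x": 0, "y": 0, "z": -0.1, "rx": 0, "ry": 0, "rz": 0}, {"x": 0, "y": 0, "z": -0.1, "rx": 0, "ry": 0, "rz": 0}, {"x": 0, "y": 0, "z": 0, "rx": 0, "ry": 0, "rz": 0}, {"x": 0, "y": 0, "z": 0, "rx": 0, "ry": 0, "rz": 0}]}}

```text
clock: 28.85
ee_pos: [0.4506, -0.1122, 0.261]
tool_rot: [[-0.368, 0.93, -0.001], [0.93, 0.368, 0.0], [0.0, -0.0, -1.0]]
wrist_force: [-2.0, -4.7, -12.7]
grip_width: 0.343
grasp_force: 61.1
```

>>> {"name": "play_rows", "arguments": {"commands": [{"x": 0, "y": 0, "z": -0.1, "rx": 0, "ry": 0, "rz": 0}, {"x": 0, "y": 0, "z": 0, "rx": 0, "ry": 0, "rz": 0}, {"x": 0, "y": 0, "z": 0, "rx": 0, "ry": 0, "rz": 0}, {"x": 0, "y": 0, "z": 0, "rx": 0, "ry": 0, "rz": 0}]}}

```text
clock: 29.25
ee_pos: [0.4505, -0.1121, 0.2611]
tool_rot: [[-0.368, 0.93, -0.001], [0.93, 0.368, 0.001], [0.001, -0.001, -1.0]]
wrist_force: [0.2, -5.0, -16.4]
grip_width: 0.344
grasp_force: 60.9
```

```bash
python3 - <<'E'
from fit import *
s=arm.get_state(); print(s['clock'],np.round(s['ee_pos'],4),np.round(s['wrist_force'],1))
cap('scene'); S=cam('scene')
print('cam expected',np.round(proj(S,(.4508,-.1123,.279))),[(r['conf'],np.round(r['location'])) for r in spotter.pinpoint('camera','scene')])
for k in 'abc':
  for r in spotter.masks_of(f'jar_{k}_mid','scene')[:1]: print(k,r['conf'],np.round(r['box']))
E
```

```text
29.25 [ 0.4505 -0.1121  0.2611] [  0.2  -5.  -16.4]
cam expected [394. 163.] [(0.87, array([397., 164.]))]
a 0.56 [274. 251. 300. 294.]
b 0.83 [291. 241. 310. 286.]
c 0.9 [239. 370. 269. 422.]
```

```bash
python3 -c "
from rig import arm; print(arm.job_done())"
```

```text
the job is handed in; nothing more can be done
None
```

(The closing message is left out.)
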